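# Third hand for an electrode holder on its bench stand

## Task

Take the pH electrode by its grey holder block out of the tube rack and lower its thin glass shaft gently through the mouth of the storage vial on the bench stand, until the block sits on the stand's lip with its groove over the upright rib. Then push the block squarely back against the sprung contact plate with a steady force of about 10 N (not under 6, not over 16) and finish while still holding and pushing it there, so that a colleague can drive the two screws. Leave the rack standing and everything else where it is.

Things in the scene. Friction and masses are not known exactly. Their poses are not given: they have to be found in the camera images.
- electrode: pH electrode in a grey holder block, 70 to 130 g, loose, standing in the rack, block on the rack's top. Origin: on the shaft's axis, in the block's underside; z up. Block x -14 to +22, y -18 to +18, z 0 to 34 mm, black cap 14 mm high on top; glass shaft 6 mm thick down to z = -54 mm. The +x face is the back, with an upright groove 12 mm wide, 6 mm deep, full height, at y = 0. Grip the flat y sides
- electrode_tip (a point): lowest point of the electrode's shaft, 54 mm below the block's underside
- groove_face (a point): centre of the block's back (+x) face, in the mouth of the groove: 22 mm from the shaft's axis, 17 mm above the block's underside
- rack: blue tube rack 42 (x) x 108 (y) x 60 (z) mm, loose, 0.35 kg with two capped tubes (100 mm tall, fixed in it) at its -y end. Origin: middle of its underside. The electrode stands in the cell at about x = -9.5, y = +19.5 mm, its back to the rack's -y end; cells are 17 mm wide, 56 mm deep
- stand: electrode stand, fixed: grey base 130 (x) x 100 (y) x 13 mm with, at its rear, a white housing 46 mm wide, 127 mm tall. Origin: middle of the base's underside, on the worktop. +x points from the vial to the housing and is the direction of the push. The housing's front face is at x = +10 mm; a slippery white lip 30 mm wide stands out from it to x = -6 mm, its top (seat of the block's underside) at z = 76 mm
- vial_mouth (a point): centre of the open mouth of the clear vial fixed upright in the stand, at stand x = -19.5, y = 0, z = 58 mm; inside 17 mm wide, 47 mm deep, wall 2 mm. With the shaft on the vial's axis the block's back is 1.5 mm short of the contact plate; there is room to push it home. Block on the lip: the shaft is 36 mm down in the vial, clear of its bottom
- contact_face (a point): middle of the front of the black sprung plate (22 x 34 mm), at stand x = +4 (when free), y = 0, z = 93 mm: where groove_face must come. Moves with the plate. An upright half-round steel rib, 8 mm wide, stands 4 mm out of its middle from z = 80 to 113 mm and fits the block's groove, which can come down over it from above
- contact_plate (a joint): how far the sprung plate is pushed back (towards stand +x) in m: 0 free, 0.006 at its stop. Its spring pushes back with 3 N at 0 and 3 N more per mm (6 N at 1 mm, 10 N at 2.3 mm, 16 N at 4.3 mm)
- screw_dish: bystander: clear round dish with two screws, 58 mm wide, 12 mm high; origin under its centre
- cup_a: bystander: lidded specimen cup, 64 x 58 x 50 mm; origin under its centre
- cup_b: bystander: lidded specimen cup, 64 x 58 x 50 mm; origin under its centre
- carton: bystander: pale carton, 90 x 132 x 66 mm; origin under its centre
- tweezers: bystander: steel forceps, 130 (x) x 20 x 10 mm, lying at the front edge; origin under its centre
- screwdriver: bystander: screwdriver, 160 mm long along its x, lying at the front edge
- felt_pen: bystander: felt pen, 135 mm long along its y; origin under its centre

How it is judged:
On the way, in this order (a step that is already met when the one before it is completed fails the run):
1. the electrode is lifted clear of the rack (height (world z) of electrode_tip above 0.062 m), for 0.1 s.
2. its shaft is in the vial, at least 15 mm below the mouth (z of electrode_tip in the frame of vial_mouth below -0.015 m and horizontal distance between electrode_tip and vial_mouth below 0.009 m), for 0.1 s.
3. the block presses on the contact plate with 6 to 16 N (contact force between electrode and contact_plate between 6 and 16 N), for 0.3 s.
At the end, for the whole second after the job is handed in: For the last second the fingers hold the electrode at rest: shaft 15 mm or more down in the vial, block at most 3 mm above the lip, groove over the rib (3 mm sideways), back square (0.1 rad) and flush (2 mm) on the contact plate, pressing it with 6 to 16 N (all of step 2 and all of step 3 and value of joint contact_plate between 0.0006 and 0.005 m and x of groove_face in the frame of contact_face above -0.002 m and y of groove_face in the frame of contact_face between -0.003 and 0.003 m and z of groove_face in the frame of contact_face between -0.002 and 0.003 m and angle between the x axis of electrode and the x axis of stand, either way round below 0.1 rad and angle between electrode's own z axis and vertical below 0.1 rad and contact force between the fingers and electrode above 2 N and linear speed of electrode below 0.01 m/s); the arm keeps its last pose, push and grip.
It fails at once if the shaft or block is rammed against the vial (over 25 N) (contact force between electrode and vial above 25 N).
It fails at once if the contact plate is rammed (over 30 N) (contact force between electrode and contact_plate above 30 N).
It fails at once if the rack is tipped or pushed more than 4 cm (angle between rack's own z axis and vertical above 0.35 rad or distance of rack from where it was at the start of the episode above 0.04 m).
It fails at once if a bystander is pushed more than 3 cm (distance of any of screw_dish, cup_a, cup_b, carton, tweezers, screwdriver, felt_pen from where it was at the start of the episode above 0.03 m).
It also fails if it takes over 51 s, if anything falls off the work surface, if the arm or the gripper's body presses on something with over 40 N, if the wrist force passes 120 N, or if a joint passes its speed limit or range.

## Robot

A 7-joint arm with a two-finger parallel gripper is mounted at the origin on a cart in front of the work surface, level with it; the furniture and walls round the work are solid. World frame = base frame: x ahead of the robot, y to its left, z up, the work surface at z = 0. Lengths are in m, angles in rad, forces in N, time in s.
With the tool pointing down it reaches from about 0.35 to 0.9 m from the base axis. Payload 8.1 kg.
Tool frame: the origin (TCP) lies midway between the tips of the shut fingers; the grasp point (between the pads) lies arm.tcp_to_grasp behind it (arm.tcp_to_grasp is the distance from the TCP to the grasp point, in m); z points along the fingers, y is the line along which they close (so a half turn about z gives the same grasp; the last joint's range is limited). The gripper opens to 92 mm and grips with 3 to 60 N. Pads are 19 mm wide; open, the fingers measure 130 mm over their backs; the gripper's body (75 mm by 190 mm) begins 47 mm behind the grasp point.
Start: joints at [1.203, 0.434, 0.025, 1.573, -0.012, 1.134, -0.075], TCP at [0.164, -0.603, 0.19] pointing down, gripper open.
Joint ranges: [-2.62, 2.62], [-0.44, 2.09], [-1.27, 1.32], [0.08, 2.57], [-1.32, 4.46], [0.12, 2], [-2.74, 2.74]. Speed limits (rad/s): [2.22, 2.22, 3.01, 3.01, 3.14, 3.14, 3.14].

## Interface

Orientations are given as a rotation vector (axis times angle).
In Python, from cell import observe, get_image, arm gives the robot as it stands. The module is installed in compiled form; this text tells all that it offers.
- The arm moves only by the tool drive_tool, never from a script. Its argument "steps" is a list of rows, each a list of 5 numbers: the closure, from 0 (fully open) to 1 (shut), then the shift along the world's x, y, z in mm, then the turn about the world's z in rad. In form: [[hand, x, y, z, roll], ...]. A call has 1 to 20 rows; each row shifts and turns the commanded pose from where the row before left it; what a row does not reach is not made up. A row lasts 1/12 s, in which the tool goes at most 41.7 mm and 7.16 degrees, less where a joint would pass 70% of its speed; a pose out of reach is approached as far as the arm can. A call with a gripper value outside its range is refused whole. The fingers move at their own pace and stop on an object; "grip_force" is the grip in N (left out, the last holds). Time passes only in rows, so rows that do not move let the fingers close. It gives the time, the measured TCP pose, the force, the opening and the grip force at its end, in the units of the state.
- observe(): the state, without advancing time (a new reading comes with each control period).
- get_image(name): name is "side" or "top" or "wrist"; returns a dict with "image" (480x640x3 uint8, red, green, blue), "vfov" (degrees; the focal length in pixels is half the picture's height over the tangent of half this angle, whatever the lens; pixels are square), "cx", "cy" (the principal point, pixels), "k1" (the pictures are not rectified: a ray, as slopes to the right and down, at radius r is drawn at 1 + k1 r^2 times it, then the intrinsics apply), "xyz" and "attitude" of the camera in the world. Camera axes: x right, y down, z forward; pixel columns grow to the right and rows downward; lengths in m; the calibration is good to about 2 mm. A picture is of the moment at which its call begins. There is no depth.
- arm.sign_off(): hands the job in; it is judged then, once.
The state is a dict: "clock": time; "joints": joint angles; "dq": joint speeds; "joint_efforts": joint torques, N m; "position": TCP position; "ee_rot": TCP orientation; "force": force on the tool from outside, world axes, zero at the start; "ft_torque": the same for the moment, N m; "width": opening from 0.0 (shut) to 1.0 (fully open); "gripper_force": force on a finger pad.
Only numpy, scipy, OpenCV 4.12 (cv2) and the standard library are available. Lean on these libraries where they do the work, as an engineer would, in place of code of your own. Each camera call takes 0.05 s, during which the arm holds its last target. There are 200 camera calls.

## Working session

There is one attempt and no reset: what is moved stays moved. The work goes in short steps, Python scripts to look and compute and a tool call to move; the robot and the scene stay as the last step left them, time stands still between calls to the robot, and variables do not carry over. Pictures are saved under pics/ and viewed, at most 11 in all, crops included, and the job is handed in when it is done.

Besides the shell and the picture viewer there is one more tool, called after ">>>" as a command line: name --pt "numbers of a row" for each row, then --argument value for the rest. drive_tool: Moves the arm, as the interface text tells. Its arguments: {"type":"object","properties":{"steps":{"type":"array"},"grip_force":{"type":"number"}},"required":["steps"]}

```bash
mkdir -p pics
cat > h.py <<'E'
import numpy as np, cv2
from scipy.spatial.transform import Rotation as R
from cell import observe, get_image, arm
def Rm(a):
    a=np.array(a,float)
    if a.shape==(3,3): return a
    return (R.from_rotvec(a) if a.size==3 else R.from_quat(a)).as_matrix()
def ray(im,u,v):
    f=240/np.tan(np.radians(im['vfov'])/2)
    K=np.array([[f,0,im['cx']],[0,f,im['cy']],[0,0,1]])
    p=cv2.undistortPointsIter(np.array([[[u,v]]],float),K,np.array([im['k1'],0,0,0,0.]),None,None,(3,50,1e-10))[0,0]
    d=Rm(im['attitude'])@np.array([p[0],p[1],1]); return np.array(im['xyz']),d
def onz(im,u,v,z):
    o,d=ray(im,u,v); return o+d*(z-o[2])/d[2]
def tri(r1,r2):
    (a,d),(b,e)=r1,r2; A=np.stack([d,-e],1); s=np.linalg.lstsq(A,b-a,rcond=None)[0]
    return (a+d*s[0]+b+e*s[1])/2, np.linalg.norm(a+d*s[0]-b-e*s[1])
def save(im,n): cv2.imwrite('pics/'+n+'.png',cv2.cvtColor(im['image'],cv2.COLOR_RGB2BGR))
E
python3 - <<'E'
from h import *
import pickle
s=observe(); print(s, arm.tcp_to_grasp)
for n in ('top','side'):
    im=get_image(n); save(im,n+'0'); pickle.dump(im,open(n+'0.pkl','wb'))
    print(n,{k:v for k,v in im.items() if k!='image'})
E
```

```text
{'clock': 0.0, 'joints': array([ 1.20342875,  0.43521634,  0.02495885,  1.57412003, -0.01156721,
        1.13397199, -0.07506196]), 'dq': array([-0.0006083 ,  0.00152547,  0.00107551,  0.00059315,  0.0008048 ,
       -0.00059849, -0.00164313]), 'joint_efforts': array([ 1.40006705e-04, -6.67860246e+01,  9.85029973e-01, -3.14464653e+01,
       -6.05534739e-02,  4.29099309e-02,  1.38297610e-04]), 'position': array([ 0.16333859, -0.60268496,  0.18874011]), 'ee_rot': array([-3.11259131e+00, -4.14472402e-01,  5.82585358e-04]), 'force': array([-0.64804511, -0.0089684 , -0.19243668]), 'ft_torque': array([-0.0246622 , -0.03259755, -0.00036107]), 'gripper_force': 0.0, 'width': 0.9976535318387936} 0.0188
top {'vfov': 45.99428212559695, 'cx': 322.999896247774, 'cy': 240.56569036227458, 'k1': 0.05298952788745695, 'xyz': array([0.33985364, 0.08315085, 1.22633801]), 'attitude': array([-2.11671971,  2.13525205, -0.16198717])}
side {'vfov': 45.61487141899673, 'cx': 322.4113957369773, 'cy': 233.51840834325884, 'k1': 0.06093413775393214, 'xyz': array([-0.15016433,  0.25453798,  0.92709211]), 'attitude': array([-1.60704165,  2.05823922, -0.75121196])}
```

View pics/top0.png

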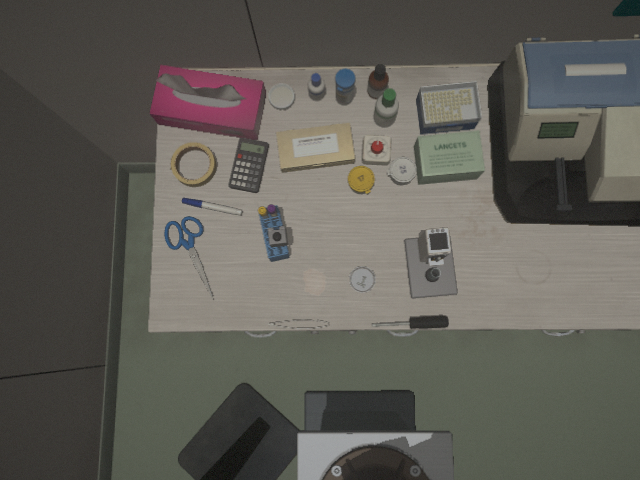

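View pics/side0.png

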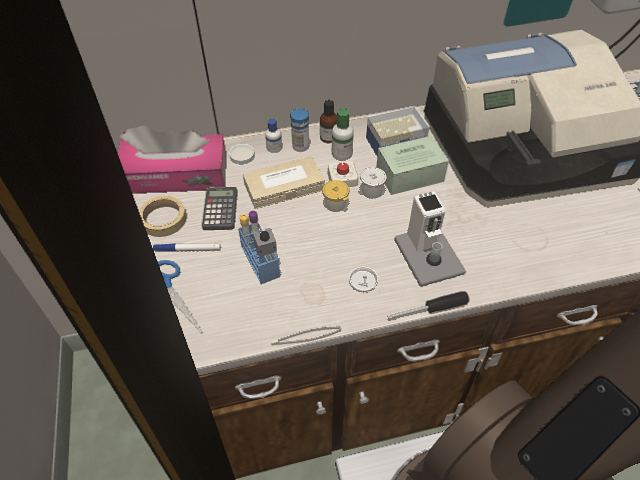

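The top view shows the rack at about (274,233), with the electrode cap at (277,237) and the tubes at (267,210). The stand base is at about (431,267), the vial at (433,273) and the housing at (438,243). The side view shows the same layout: rack (260,250), stand (430,240). Image up is world +x and left is +y. I'll enlarge both areas next.

Run:
```python
from h import *
import pickle
T=pickle.load(open('top0.pkl','rb'));S=pickle.load(open('side0.pkl','rb'))
c=lambda im,x,y,w,h: cv2.resize(np.clip(im['image'][y:y+h,x:x+w].astype(float)*1.5,0,255).astype('uint8'),(400,300),interpolation=cv2.INTER_CUBIC)
o=np.vstack([np.hstack([c(T,235,195,80,60+15-15),c(T,390,220,80,60)]),np.hstack([c(S,215,205,80,60),c(S,385,185,133,100)])])
cv2.imwrite('pics/crops.png',o[...,::-1])
for n,u,v,z in [('cap',277,237,.108),('rackfar',263,208,0.06),('stand TL',405,240,.013),('BL',410,297,.013),('BR',456,293,.013),('TR',447,236,.013)]: print(n,onz(T,u,v,z).round(3))
```

```text
cap [0.538 0.193 0.108]
rackfar [0.609 0.228 0.06 ]
stand TL [ 0.546 -0.076  0.013]
BL [ 0.422 -0.082  0.013]
BR [ 0.43  -0.18   0.013]
TR [ 0.554 -0.166  0.013]
```

View pics/crops.png

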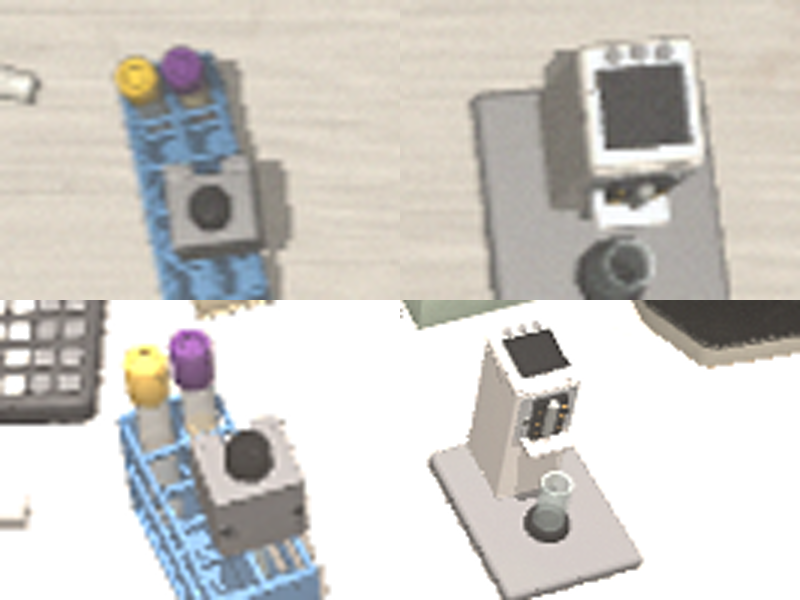

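The crop shows the block top in the top view with corners at crop pixels (165,168), (253,157), (262,245), (178,257), the cap at (210,208) and the groove facing the tubes. In the top view the stand shows the vial mouth at (632,265) and the housing top corners at (583,47), (690,40), (700,160), (592,178). The rib and plate are visible in the side view.

Run:
```python
from h import *
import pickle
T=pickle.load(open('top0.pkl','rb'));S=pickle.load(open('side0.pkl','rb'))
a=lambda x,y:(235+x/5,195+y/5); b=lambda x,y:(390+(x-400)/5,220+y/5)
s1=lambda x,y:(215+x/5,205+(y-300)/5); s2=lambda x,y:(385+(x-400)/3,185+(y-300)/3)
P=[onz(T,*a(*q),.094) for q in [(165,168),(253,157),(262,245),(178,257)]]
print('block',np.round(P,4)); print('len',[np.linalg.norm(P[i]-P[i-1]).round(4) for i in range(4)])
yaw=lambda p,q:np.arctan2(*(q-p)[[1,0]])
print('yaws x',yaw(P[3],P[0]),yaw(P[2],P[1]),'y',yaw(P[1],P[0])-np.pi/2,yaw(P[2],P[3])-np.pi/2)
m=np.mean(P,0);print('centre',m)
print('cap',onz(T,*a(210,208),.108), tri(ray(T,*a(210,208)),ray(S,*s1(250,452))))
H=[onz(T,*b(*q),.127) for q in [(583,47),(690,40),(700,160),(592,178)]]
print('housing',np.round(H,4),[np.linalg.norm(H[i]-H[i-1]).round(4) for i in range(4)])
print(yaw(H[3],H[0]),yaw(H[2],H[1]),yaw(H[1],H[0])-np.pi/2,yaw(H[2],H[3])-np.pi/2)
print('vial',onz(T,*b(632,265),.058),tri(ray(T,*b(632,265)),ray(S,*s2(557,483))))
B=[onz(T,*q,.013) for q in [(405,240),(410,297),(456,293),(447,236)]]
print(yaw(B[1],B[0]),yaw(B[2],B[3]),np.mean(B,0))
```

```text
block [[0.5584 0.2131 0.094 ]
 [0.5626 0.1772 0.094 ]
 [0.5261 0.1734 0.094 ]
 [0.5215 0.2075 0.094 ]]
len [np.float64(0.0373), np.float64(0.0362), np.float64(0.0367), np.float64(0.0344)]
yaws x 0.15117478280666072 0.10373533342972852 y 0.11638294847649266 0.1338114608634362
centre [0.54215929 0.19281948 0.094     ]
cap [0.53911741 0.19327141 0.108     ] (array([0.53870807, 0.19260934, 0.10946964]), np.float64(0.0010652419996635054))
housing [[ 0.5471 -0.1037  0.127 ]
 [ 0.5494 -0.1456  0.127 ]
 [ 0.5017 -0.1473  0.127 ]
 [ 0.495  -0.1052  0.127 ]] [np.float64(0.0521), np.float64(0.042), np.float64(0.0478), np.float64(0.0427)]
0.029144524531976922 0.037023087940847514 0.05587241502588847 0.1579252761634482
vial [ 0.468308   -0.13197429  0.058     ] (array([ 0.46758405, -0.12987042,  0.06654266]), np.float64(0.0011366180734905002))
0.05374301621482184 0.10875751463044628 [ 0.48795451 -0.1259967   0.013     ]
```

The block centre is at (0.542, 0.193) with yaw about 0.126, and its sizes match those given. The stand yaw is about 0.05, with the vial near (0.468, -0.131). Next I approach the electrode.

>>> drive_tool --pt "0 16 36 3 -0.007" --pt "0 16 36 3 -0.007" --pt "0 16 36 3 -0.007" --pt "0 16 36 3 -0.007" --pt "0 16 36 3 -0.007" --pt "0 16 36 3 -0.007" --pt "0 16 36 3 -0.007" --pt "0 16 36 3 -0.007" --pt "0 16 36 3 -0.007" --pt "0 16 36 3 -0.007" --pt "0 16 36 3 -0.007" --pt "0 16 36 3 -0.007" --pt "0 16 36 3 -0.007" --pt "0 16 36 3 -0.007" --pt "0 16 36 3 -0.007" --pt "0 16 36 3 -0.007" --pt "0 16 36 3 -0.007" --pt "0 16 36 3 -0.007" --pt "0 16 36 3 -0.007" --pt "0 16 36 3 -0.007" --grip_force 20

```text
clock: 1.77
position: [0.4838, 0.1184, 0.2495]
ee_rot: [3.135, 0.194, -0.0]
force: [0.9, -0.5, -0.6]
width: 1.001
gripper_force: 0.0
```

>>> drive_tool --pt "0 19 25 -15 0" --pt "0 19 25 -15 0" --pt "0 20 25 -10 0" --pt "0 0 0 0 0" --pt "0 0 0 0 0" --pt "0 0 0 0 0"

```text
clock: 2.27
position: [0.5411, 0.1914, 0.2091]
ee_rot: [3.135, 0.196, -0.002]
force: [-0.1, -0.9, -0.5]
width: 0.999
gripper_force: 0.0
```

Run:
```python
from h import *
import pickle
s=observe(); print(s['position'],s['ee_rot'],s['force'])
im=get_image('wrist'); save(im,'w1'); pickle.dump(im,open('w1.pkl','wb')); print({k:v for k,v in im.items() if k!='image'})
```

```text
[0.54107849 0.19138361 0.20912424] [ 3.13493320e+00  1.96091621e-01 -1.94854442e-03] [-0.05372784 -0.85764415 -0.53842294]
{'vfov': 70.90530405881313, 'cx': 319.67765694078776, 'cy': 239.63152676990285, 'k1': 0.011733557251132072, 'xyz': array([0.62531599, 0.20243429, 0.40521654]), 'attitude': array([ 2.16643794, -1.91021308, -0.30373534])}
```

View pics/w1.png

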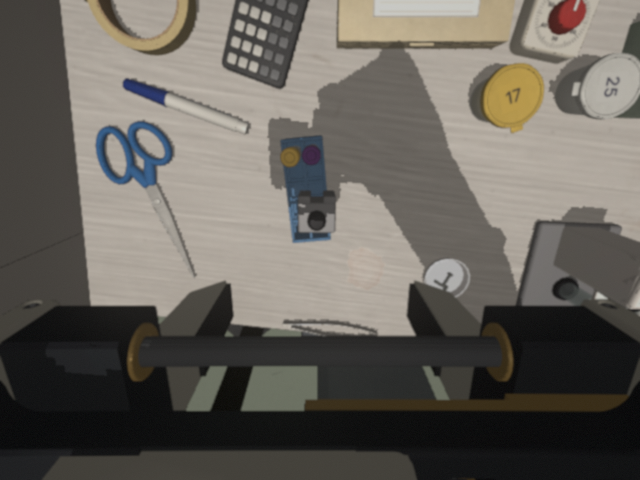

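The wrist view shows the block near (317,212), with the cap at (317,220), the rack at (305,190) and the tubes at (290,157) and (311,155). The gripper straddles the block. I'll enlarge this area.

Run:
```python
from h import *
import pickle
im=pickle.load(open('w1.pkl','rb'))
c=im['image'][180:255,270:370]; o=cv2.resize(np.clip(c*1.7,0,255).astype('uint8'),(800,600),interpolation=cv2.INTER_CUBIC)
cv2.imwrite('pics/w1c.png',o[...,::-1])
```

```text
(no output)
```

View pics/w1c.png

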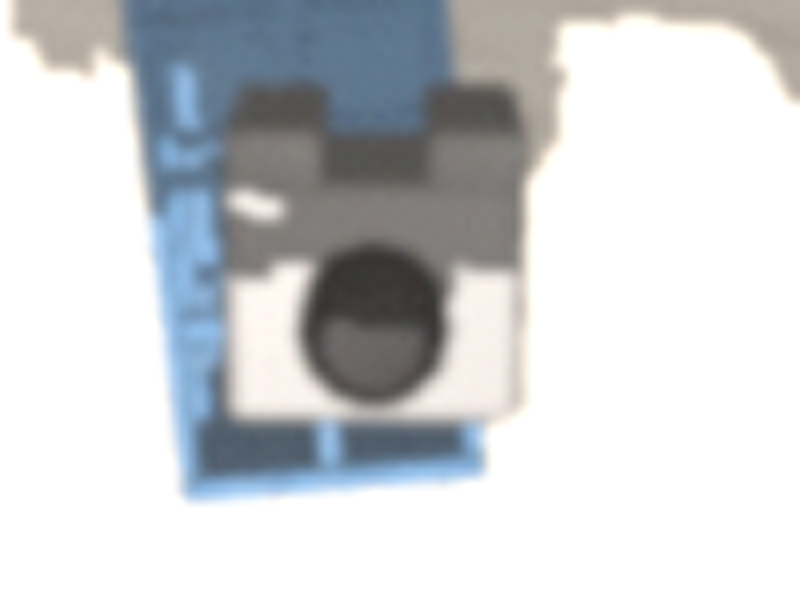

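The block top spans crop (228,133)–(522,133) at the back and (232,413)–(520,411) at the front, and the cap top is about (373,355). The block lies almost square to the tool.

Run:
```python
from h import *
import pickle
im=pickle.load(open('w1.pkl','rb'))
a=lambda x,y:(270+(x+.0)/8-.5,180+y/8-.5)
P=[onz(im,*a(*q),.094) for q in [(228,133),(522,133),(520,411),(232,413)]]
yaw=lambda p,q:np.arctan2(*(q-p)[[1,0]])
print(np.round(P,4),[np.linalg.norm(P[i]-P[i-1]).round(4) for i in range(4)],np.mean(P,0))
print(yaw(P[3],P[0]),yaw(P[2],P[1]),yaw(P[1],P[0])-np.pi/2,yaw(P[2],P[3])-np.pi/2)
print(onz(im,*a(373,357),.108))
print('rack front edge yaw',yaw(onz(im,*a(480,465),.06),onz(im,*a(185,490),.06))-np.pi/2)
```

```text
[[0.5641 0.2148 0.094 ]
 [0.5684 0.1808 0.094 ]
 [0.5349 0.1764 0.094 ]
 [0.5303 0.2107 0.094 ]] [np.float64(0.034), np.float64(0.0342), np.float64(0.0338), np.float64(0.0347)] [0.54941569 0.19568576 0.094     ]
0.11970541078950175 0.1325267472323043 0.12554353646235028 0.13267718374123438
[0.54323052 0.19509475 0.108     ]
rack front edge yaw 0.2142429248558777
```

>>> drive_tool --pt "0 2 2 -30 0" --pt "0 0 0 -30 0" --pt "0 0 0 -30 0" --pt "0 0 0 -25 0" --pt "0 0 0 -18 0" --pt "0 0 0 -10 0" --pt "0 0 0 0 0" --pt "0 0 0 0 0"

```text
clock: 2.98
position: [0.5439, 0.1933, 0.0674]
ee_rot: [3.135, 0.195, 0.001]
force: [-0.9, 0.4, 0.3]
width: 1.002
gripper_force: 0.0
```

>>> drive_tool --pt "0.3 0 0 0 0" --pt "0.5 0 0 0 0" --pt "0.7 0 0 0 0" --pt "0.8 0 0 0 0" --pt "0.9 0 0 0 0" --pt "1 0 0 0 0" --pt "1 0 0 0 0" --pt "1 0 0 0 0" --grip_force 25

```text
clock: 3.65
position: [0.5435, 0.1938, 0.0665]
ee_rot: [3.135, 0.196, -0.0]
force: [-0.4, 0.3, -0.1]
width: 0.468
gripper_force: 0.0
```

>>> drive_tool --pt "1 0 0 0 0" --pt "1 0 0 0 0" --pt "1 0 0 0 0" --pt "1 0 0 0 0" --pt "1 0 0 0 0"

```text
clock: 4.07
position: [0.5435, 0.1938, 0.0665]
ee_rot: [-3.135, -0.196, 0.0]
force: [-0.3, 0.4, -1.1]
width: 0.148
gripper_force: 21.6
```

The width of 0.148 means 13.6 mm, which doesn't match a 36 mm block. I'll look before moving.

Run:
```python
from h import *
import pickle
s=observe(); print(s['width'],s['gripper_force'],s['force'])
W=get_image('wrist');S=get_image('side');T=get_image('top')
c=lambda im,x,y,w,h: cv2.resize(np.clip(im['image'][y:y+h,x:x+w]*1.5,0,255).astype('uint8'),(400,300),interpolation=cv2.INTER_CUBIC)
o=np.vstack([np.hstack([c(W,240,160,160,120),c(S,200,190,120,90)]),np.hstack([c(T,225,190,100,75),c(W,0,0,640,480)])])
cv2.imwrite('pics/g1.png',o[...,::-1])
```

```text
0.14825086123616393 21.570138901615792 [-0.25695637  0.43540862 -1.12347815]
```

View pics/g1.png

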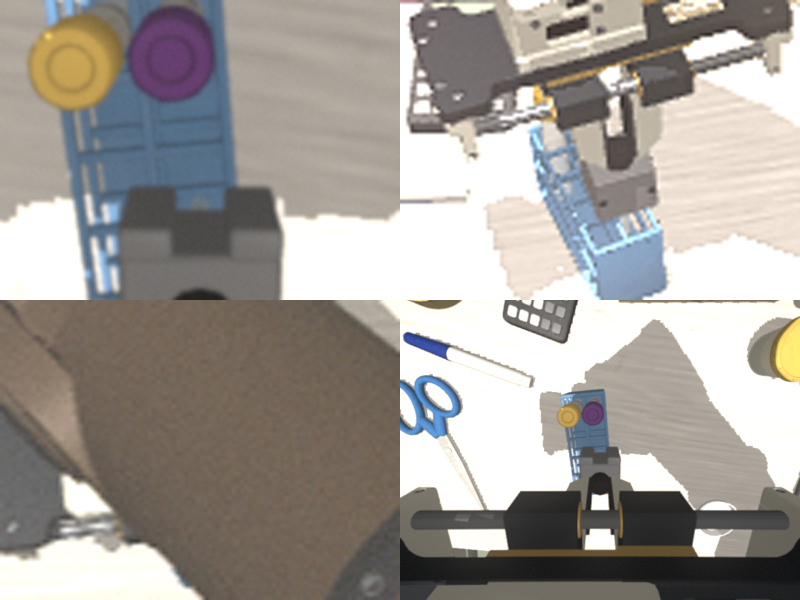

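The fingers appear to be on the cap (about 14 mm wide), above the block. I'll zoom the side and wrist views to measure where the fingertips really are.

Run:
```python
from h import *
import pickle
W=get_image('wrist');S=get_image('side');pickle.dump((W,S),open('g2.pkl','wb'))
c=lambda im,x,y,w,h: cv2.resize(np.clip(im['image'][y:y+h,x:x+w]*1.3,0,255).astype('uint8'),(400,600),interpolation=cv2.INTER_CUBIC)
o=np.hstack([c(W,280,220,80,120),c(S,235,200,60,90)])
cv2.imwrite('pics/g2.png',o[...,::-1])
from h import Rm
p=observe()['position']
for im,n in((W,'W'),(S,'S')):
    f=240/np.tan(np.radians(im['vfov'])/2)
    for dz in (0,.03):
        q=Rm(im['attitude']).T@(p+[0,0,dz]-im['xyz']); x,y=q[:2]/q[2]; k=1+im['k1']*(x*x+y*y); print(n,dz,im['cx']+f*k*x,im['cy']+f*k*y)
```

```text
W 0 320.1362880292669 270.8559984009401
W 0.03 320.23108191103535 292.72373186759523
S 0 265.4198674263831 247.92783818223623
S 0.03 264.21683454180294 238.00510719077766
```

View pics/g2.png

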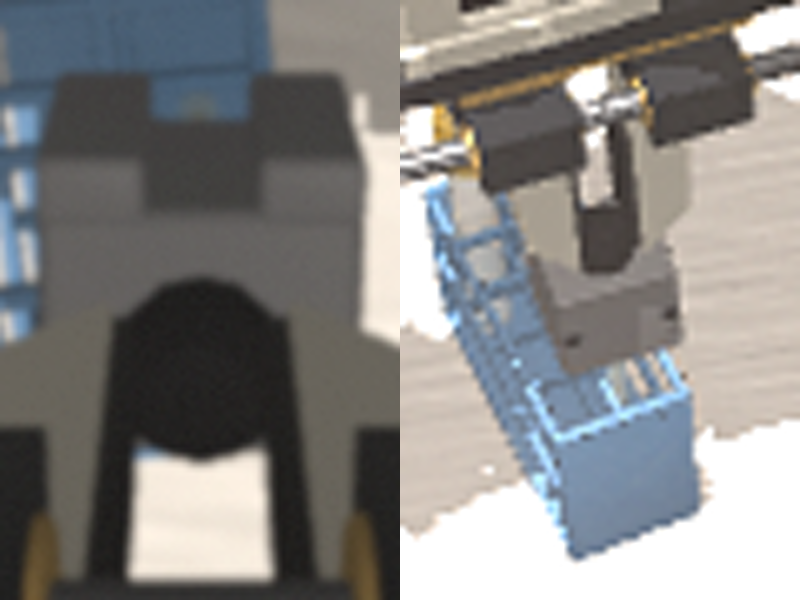

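The fingers hold the cap, with their tips just above the block top. That puts them at z ≥ 0.094, although the reported TCP z is 0.0665. The wrist view also makes the block look about 20 mm farther away than the pose implies. I'll check the wrist camera's height against bench points seen by the top camera.

Run:
```python
from h import *
import pickle
from scipy.optimize import least_squares
T=pickle.load(open('top0.pkl','rb'));W=pickle.load(open('w1.pkl','rb'));S=pickle.load(open('side0.pkl','rb'))
# pen blue end, pen white end, dish, scissors tip, tweezers L/R
t=[(183,201,.005),(241,213,.005),(362,279,.006),(213,299,.003),(361,180,.05),(401,171,.05)]
w=[(125,84),(247,130),(446,277),(193,274),(513,95),(607,84)]
for (u,v,z),q in zip(t,w): print(onz(T,u,v,z).round(3),onz(W,*q,z).round(3),(onz(W,*q,z)-onz(T,u,v,z)).round(3))
P=np.array([onz(T,*q) for q in t])
f=240/np.tan(np.radians(W['vfov'])/2)
def res(d):
    X=(P-W['xyz']-d[:3])@(R.from_rotvec(d[3:]).as_matrix()@Rm(W['attitude'])); s=X[:,:2]/X[:,2:]; k=1+W['k1']*(s**2).sum(1,keepdims=True)
    return (f*k*s+[W['cx'],W['cy']]-np.array(w)).ravel()
r=least_squares(res,np.zeros(6)); print('cam offset',r.x.round(4),'rms px',np.sqrt(np.mean(r.fun**2)))
# side vs top cross-check on the same bench points
for a,b,z in [((362,279),(363,280),.006),((183,201),(153,247),.005),((361,180),(336,190),.05)]: print('top/side',tri(ray(T,*a),ray(S,*b)))
print(observe()['joints'])
```

```text
[0.64  0.413 0.005] [0.644 0.416 0.005] [0.005 0.004 0.   ]
[0.611 0.283 0.005] [0.614 0.283 0.005] [ 0.003 -0.     0.   ]
[0.462 0.019 0.006] [0.466 0.018 0.006] [ 0.003 -0.001  0.   ]
[0.422 0.341 0.003] [0.428 0.343 0.003] [0.005 0.002 0.   ]
[0.671 0.019 0.05 ] [0.68 0.02 0.05] [ 0.009  0.001 -0.   ]
[ 0.69  -0.067  0.05 ] [ 0.699 -0.065  0.05 ] [ 0.01   0.002 -0.   ]
cam offset [-0.0107 -0.0036 -0.002   0.0044 -0.012  -0.008 ] rms px 1.2404599245766994
top/side (array([0.46168356, 0.01899392, 0.01222734]), np.float64(0.00022699694652179243))
top/side (array([0.63569925, 0.40880697, 0.02276819]), np.float64(0.0020899180243549873))
top/side (array([0.6682904 , 0.01960679, 0.05911222]), np.float64(0.0003078150807423987))
[-0.06892732  0.54582361 -0.51980868  1.79871635  0.33921909  0.88683129
 -2.1893584 ]
```

The wrist camera's height agrees with the bench to 2 mm. So the fingertips themselves must sit short of the reported TCP. I'll locate them in the earlier wrist picture by intersecting rays with the pad planes at tool y = ±46 mm.

Run:
```python
from h import *
import pickle
W=pickle.load(open('w1.pkl','rb')); p=np.array([.54108,.19138,.20912]); Rt=R.from_rotvec([3.13493,.19609,-.00195]).as_matrix()
def tl(u,v,y):
    o,d=ray(W,u,v); o=Rt.T@(o-p); d=Rt.T@d; return (o+d*(y-o[1])/d[1])*1e3
for v in (284,290,310,320): print(v,tl(231,v,-.046).round(1),tl(231,v,.046).round(1),tl(409,v,.046).round(1),tl(409,v,-.046).round(1))
print('cam in tool',(Rt.T@(W['xyz']-p)*1e3).round(1))
im=W['image']; o=cv2.resize(np.clip(im[270:345,180:280]*2.,0,255).astype('uint8'),(400,300),interpolation=cv2.INTER_CUBIC); o2=cv2.resize(np.clip(im[270:345,370:470]*2.,0,255).astype('uint8'),(400,300),interpolation=cv2.INTER_CUBIC)
cv2.imwrite('pics/ft.png',np.hstack([o,o2])[...,::-1])
```

```text
284 [  9.  -46.  -37.8] [ 161.7   46.  -357.2] [  8.7  46.  -37.2] [ 159.4  -46.  -352.6]
290 [  6.1 -46.  -38.8] [ 164.7   46.  -356.3] [  5.8  46.  -38.1] [ 162.3  -46.  -351.7]
310 [ -3.8 -46.  -41.9] [ 174.7   46.  -353.1] [ -4.1  46.  -41.3] [ 172.   -46.  -348.5]
320 [ -8.7 -46.  -43.5] [ 179.7   46.  -351.5] [ -9.   46.  -42.9] [ 176.9  -46.  -347. ]
cam in tool [  84.7   -0.4 -196.2]
```

View pics/ft.png

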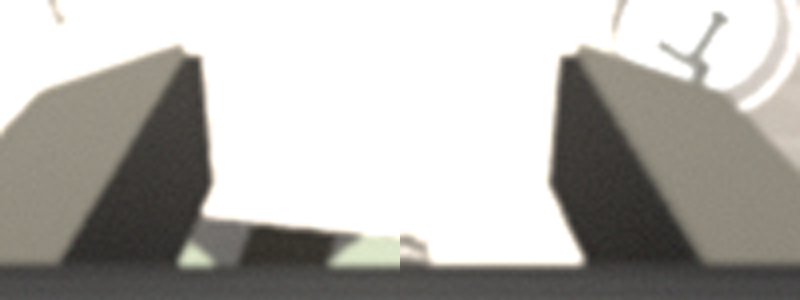

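The pad tips at crop (200,57)/(212,182) lie about 36–38 mm behind the reported TCP, so the real fingertips are about 36 mm higher than the pose suggests. I'll release, go lower with the force watched, and regrip on the block.

>>> drive_tool --pt "0.3 0 0 0 0" --pt "0.3 0 0 0 0" --pt "0.3 0 0 0 0" --pt "0.3 0 0 0 0" --pt "0.3 0 0 0 0" --pt "0.3 0 0 0 0" --pt "0.3 0 0 0 0" --pt "0.3 0 0 0 0" --pt "0.3 0 0 0 0" --pt "0.3 0 0 0 0"

```text
clock: 5.15
position: [0.5436, 0.1937, 0.0665]
ee_rot: [3.135, 0.196, 0.0]
force: [0.7, -0.0, -0.2]
width: 0.698
gripper_force: 0.0
```

>>> drive_tool --pt "0.3 0 0 -6 0" --pt "0.3 0 0 -6 0" --pt "0.3 0 0 -5 0" --pt "0.3 0 0 -5 0" --pt "0.3 0 0 -3 0" --pt "0.3 0 0 -3 0" --pt "0.3 0 0 0 0" --pt "0.3 0 0 0 0"

```text
clock: 5.82
position: [0.5434, 0.1938, 0.0384]
ee_rot: [3.135, 0.196, -0.001]
force: [-0.1, -0.8, -0.1]
width: 0.699
gripper_force: 0.0
```

>>> drive_tool --pt "0.3 0 0 -2 0" --pt "0.3 0 0 -2 0" --pt "0.3 0 0 0 0" --pt "1 0 0 0 0" --pt "1 0 0 0 0" --pt "1 0 0 0 0" --pt "1 0 0 0 0" --pt "1 0 0 0 0" --pt "1 0 0 0 0" --pt "1 0 0 0 0" --pt "1 0 0 0 0" --pt "1 0 0 0 0" --pt "1 0 0 0 0" --grip_force 30

```text
clock: 6.9
position: [0.5436, 0.1938, 0.0346]
ee_rot: [3.135, 0.196, 0.0]
force: [0.2, -0.2, 0.9]
width: 0.39
gripper_force: 30.0
```

The width of 0.39 is 36 mm, so the block is held. I lift it straight up.

>>> drive_tool --pt "1 0 0 4 0" --pt "1 0 0 8 0" --pt "1 0 0 12 0" --pt "1 0 0 16 0" --pt "1 0 0 20 0" --pt "1 0 0 20 0" --pt "1 0 0 10 0" --pt "1 0 0 0 0" --pt "1 0 0 0 0" --pt "1 0 0 0 0"

```text
clock: 7.73
position: [0.543, 0.1933, 0.1237]
ee_rot: [3.135, 0.196, -0.002]
force: [-0.0, -0.0, -1.2]
width: 0.387
gripper_force: 30.0
```

>>> drive_tool --pt "1 -8 -16 0 0" --pt "1 -13 -30 0 -0.01" --pt "1 -14 -32 0 -0.01" --pt "1 -14 -32 0 -0.01" --pt "1 -14 -32 0 -0.01" --pt "1 -14 -32 0 -0.01" --pt "1 -14 -32 0 -0.01" --pt "1 -14 -32 0 -0.01" --pt "1 -14 -32 0 0" --pt "1 -13 -30 0 0" --pt "1 -11 -25 0 0" --pt "1 0 0 0 0" --pt "1 0 0 0 0" --pt "1 0 0 0 0"

```text
clock: 8.9
position: [0.4003, -0.1306, 0.124]
ee_rot: [-3.14, -0.086, 0.001]
force: [-0.3, -0.0, -0.7]
width: 0.389
gripper_force: 30.0
```

Run:
```python
from h import *
import pickle
s=observe(); print(s['position'],s['ee_rot'],s['force'])
W=get_image('wrist');S=get_image('side');T=get_image('top');pickle.dump((W,S,T,s),open('v1.pkl','wb'))
print(W['xyz'])
c=lambda im,x,y,w,h: cv2.resize(np.clip(im['image'][y:y+h,x:x+w]*1.5,0,255).astype('uint8'),(400,600),interpolation=cv2.INTER_CUBIC)
o=np.hstack([c(W,215,20,210,315),c(S,370,170,100,150)])
cv2.imwrite('pics/v1.png',o[...,::-1])
```

```text
[ 0.40034887 -0.13060603  0.12398895] [-3.13962442e+00 -8.59209777e-02  1.34731689e-03] [-0.29128391 -0.04789319 -0.70879136]
[ 0.48505392 -0.12571772  0.32014136]
```

View pics/v1.png

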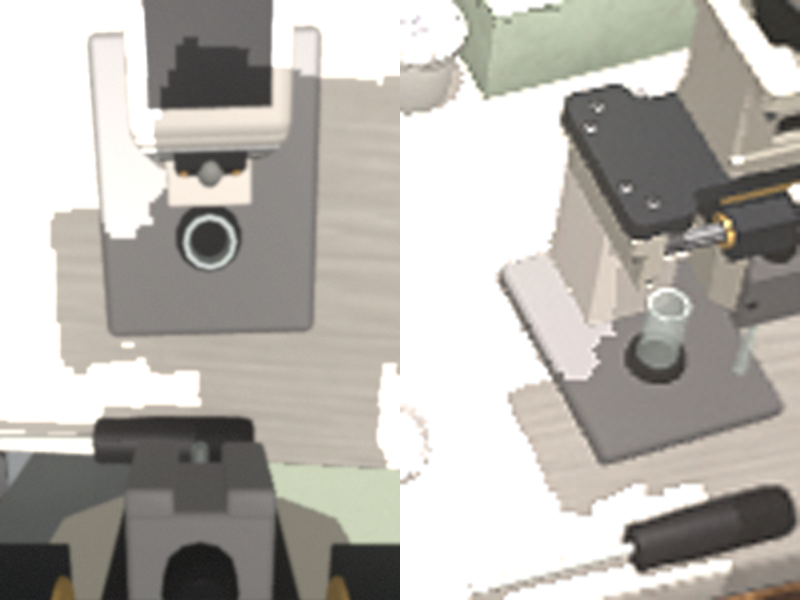

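The crop shows the stand square below the hand. The vial rim is at (210,241), the rib top at (209,172), the lip front edge at (167,205)–(252,203), and the base corners at (90,35), (107,333), (313,328), (320,30). The held block's back top edge is at (130,490)–(273,490). In the side view the vial mouth is at (668,302) and the shaft at (745,350).

Run:
```python
from h import *
import pickle
W,S,T,s=pickle.load(open('v1.pkl','rb'))
k=210/400
a=lambda x,y:(215+x*k-.25,20+y*k-.25)
g=lambda x,y,z:onz(W,*a(x,y),z)
yaw=lambda p,q:np.arctan2(*(q-p)[[1,0]])
B=[g(*q,.013) for q in [(90,35),(107,333),(313,328),(320,30)]]
print('base',np.round(B,4),[np.linalg.norm(B[i]-B[i-1]).round(4) for i in range(4)],np.mean(B,0))
print('yaws',yaw(B[1],B[0]),yaw(B[2],B[3]),yaw(B[3],B[0])-np.pi/2,yaw(B[2],B[1])-np.pi/2)
print('lip',g(167,205,.076),g(252,203,.076),yaw(g(252,203,.076),g(167,205,.076))-np.pi/2)
print('vial',g(210,241,.058),'side tri',tri(ray(W,*a(210,241)),ray(S,370+(668-400)/4,170+302/4)))
print('rib top',g(209,172,.113))
h=[g(130,490,.1834),g(273,490,.1834)]; print('block back',np.round(h,4),np.linalg.norm(h[0]-h[1]),yaw(h[1],h[0])-np.pi/2)
print('mid-TCP',np.mean(h,0)-s['position'],'toolyaw',2*np.arctan2(.0859,3.1396))
```

```text
base [[ 0.5514 -0.0757  0.013 ]
 [ 0.4258 -0.084   0.013 ]
 [ 0.4337 -0.1829  0.013 ]
 [ 0.5586 -0.1718  0.013 ]] [np.float64(0.0964), np.float64(0.1259), np.float64(0.0992), np.float64(0.1253)] [ 0.49239406 -0.12861223  0.013     ]
yaws 0.06596944949423904 0.088281645918066 0.07420960711274027 0.07992108269840559
lip [ 0.4856929  -0.11369672  0.076     ] [ 0.48806658 -0.14422432  0.076     ] 0.07759916923990495
vial [ 0.47327581 -0.13023393  0.058     ] side tri (array([ 0.47307972, -0.13079815,  0.06143572]), np.float64(0.001429353109030352))
rib top [ 0.49569464 -0.12777682  0.113     ]
block back [[ 0.4222 -0.1129  0.1834]
 [ 0.424  -0.1461  0.1834]] 0.03323547609607226 0.0556944418026053
mid-TCP [0.02274304 0.00113831 0.05941105] toolyaw 0.05470669850150283
```

All the estimates agree. The stand yaw is about 0.077, the vial is at (0.473, -0.130), and the TCP should go to x ≈ 0.4715. I move over the vial about 1.5 mm short, then lower in stages.

>>> drive_tool --pt "1 10 0.5 0 0.01" --pt "1 20 0 0 0.012" --pt "1 20 0 0 0" --pt "1 12 0 0 0" --pt "1 8 0 0 0" --pt "1 0 0 0 0" --pt "1 0 0 0 0" --pt "1 0 0 0 0"

```text
clock: 9.72
position: [0.4697, -0.1305, 0.1243]
ee_rot: [-3.139, -0.121, 0.002]
force: [0.4, 0.1, -1.3]
width: 0.388
gripper_force: 30.0
```

Run:
```python
from h import *
import pickle
s=observe(); print(s['position'],s['ee_rot'],s['force'])
W=get_image('wrist');S=get_image('side');pickle.dump((W,S,s),open('v2.pkl','wb'))
c=lambda im,x,y,w,h: cv2.resize(np.clip(im['image'][y:y+h,x:x+w]*1.5,0,255).astype('uint8'),(400,600),interpolation=cv2.INTER_CUBIC)
o=np.hstack([c(W,260,180,120,180),c(S,390,190,80,120)])
cv2.imwrite('pics/v2.png',o[...,::-1])
```

```text
[ 0.46972284 -0.13050474  0.12428855] [-3.13918831e+00 -1.21194915e-01  1.72244340e-03] [ 0.41089435  0.07819589 -1.28047636]
```

View pics/v2.png

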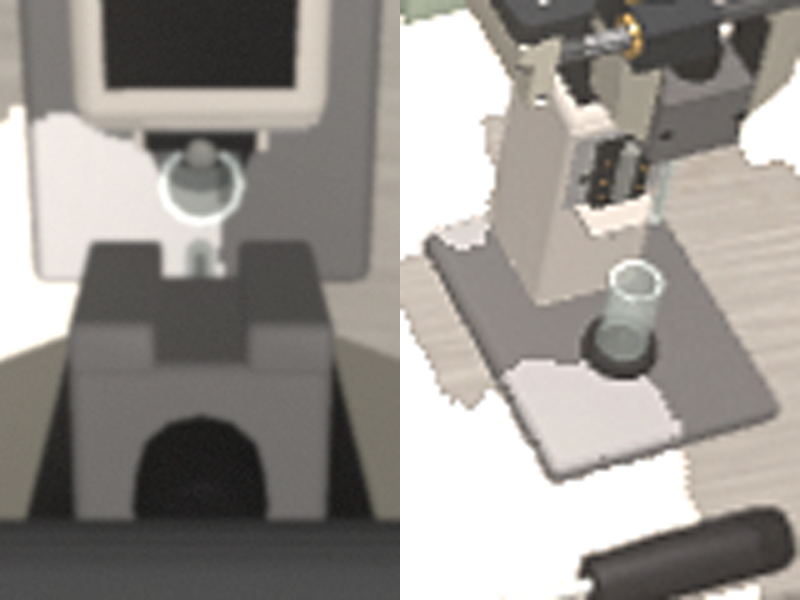

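The wrist crop shows the vial rim at (201,185), the rib top at (201,153), the shaft's lower end at about (201,243) and the groove centred at x ≈ 202. In the side view the shaft tip is at (658,217) and the vial mouth at (637,280).

Run:
```python
from h import *
import pickle
W,S,s=pickle.load(open('v2.pkl','rb'))
a=lambda x,y:(260+x*.3-.35,180+y*.3-.35); b=lambda x,y:(390+(x-400)*.2-.4,190+y*.2-.4)
print('tip W',onz(W,*a(201,246),.095),'S',onz(S,*b(658,215),.095),'tri',tri(ray(W,*a(201,246)),ray(S,*b(658,215))))
print('vial W',onz(W,*a(201,185),.058),'S',onz(S,*b(637,280),.058),'tri',tri(ray(W,*a(201,185)),ray(S,*b(637,280))))
print('rib W',onz(W,*a(201,153),.113))
print('block back mid',onz(W,*a(202,325),.1834), 'yaw',2*np.arctan2(.1212,3.1392))
```

```text
tip W [ 0.4705345  -0.13035072  0.095     ] S [ 0.47627333 -0.13579109  0.095     ] tri (array([ 0.47213491, -0.13153091,  0.10096125]), np.float64(0.002942415416519383))
vial W [ 0.47264441 -0.13022192  0.058     ] S [ 0.47498659 -0.13287253  0.058     ] tri (array([ 0.47318972, -0.13086632,  0.0607935 ]), np.float64(0.001554350590465941))
rib W [ 0.49617185 -0.12832406  0.113     ]
block back mid [ 0.4922328  -0.12869676  0.1834    ] yaw 0.07717879250117948
```

The tip is within about 2 mm of the vial axis, short towards -x as intended. I lower it in stages.

>>> drive_tool --pt "1 0 0 -10 0" --pt "1 0 0 -15 0" --pt "1 0 0 -10 0" --pt "1 0 0 -5 0" --pt "1 0 0 -5 0" --pt "1 0 0 -5 0" --pt "1 0 0 0 0" --pt "1 0 0 0 0"

```text
clock: 10.48
position: [0.4706, -0.1307, 0.0745]
ee_rot: [-3.139, -0.121, 0.0]
force: [0.5, -0.3, -0.8]
width: 0.385
gripper_force: 30.0
```

>>> drive_tool --pt "1 0 0 -4 0" --pt "1 0 0 -4 0" --pt "1 0 0 -4 0" --pt "1 0 0 -3 0" --pt "1 0 0 -2 0" --pt "1 0 0 0 0" --pt "1 0 0 0 0"

```text
clock: 11.07
position: [0.4705, -0.1307, 0.0574]
ee_rot: [-3.139, -0.121, 0.0]
force: [0.1, -0.3, -0.9]
width: 0.394
gripper_force: 30.0
```

>>> drive_tool --pt "1 0 0 -1.5 0" --pt "1 0 0 -1.5 0" --pt "1 0 0 -1 0" --pt "1 0 0 -1 0" --pt "1 0 0 0 0" --pt "1 0 0 0 0"

```text
clock: 11.57
position: [0.4705, -0.1307, 0.0525]
ee_rot: [-3.139, -0.12, 0.0]
force: [-0.7, 0.7, -0.7]
width: 0.391
gripper_force: 30.0
```

>>> drive_tool --pt "1 0 0 -0.5 0" --pt "1 0 0 0 0" --pt "1 0 0 -0.5 0" --pt "1 0 0 0 0" --pt "1 0 0 -0.5 0" --pt "1 0 0 0 0" --pt "1 0 0 0 0"

```text
clock: 12.15
position: [0.4709, -0.1308, 0.0515]
ee_rot: [3.139, 0.12, 0.001]
force: [-0.0, 0.4, 5.0]
width: 0.388
gripper_force: 30.0
```

The block is on the lip (+6 N at the expected height). I ease off slightly and push along the stand's +x in small steps.

>>> drive_tool --pt "1 0 0 0.4 0" --pt "1 0.5 0.04 0 0" --pt "1 0.5 0.04 0 0" --pt "1 0.5 0.04 0 0" --pt "1 0.5 0.04 0 0" --pt "1 0 0 0 0" --pt "1 0 0 0 0"

```text
clock: 12.73
position: [0.4728, -0.1306, 0.0515]
ee_rot: [3.139, 0.12, 0.001]
force: [-0.3, -0.7, 2.9]
width: 0.391
gripper_force: 30.0
```

>>> drive_tool --pt "1 0.5 0.04 0 0" --pt "1 0.5 0.04 0 0" --pt "1 0.5 0.04 0 0" --pt "1 0 0 0 0" --pt "1 0 0 0 0"

```text
clock: 13.15
position: [0.4736, -0.1305, 0.0515]
ee_rot: [3.139, 0.12, -0.001]
force: [-2.5, -0.4, 7.7]
width: 0.388
gripper_force: 30.0
```

>>> drive_tool --pt "1 0.5 0.04 0.3 0" --pt "1 0.5 0.04 0 0" --pt "1 0 0 0 0" --pt "1 0 0 0 0" --pt "1 0 0 0 0"

```text
clock: 13.57
position: [0.4739, -0.1305, 0.0515]
ee_rot: [3.139, 0.12, -0.003]
force: [-4.4, -0.1, 7.1]
width: 0.393
gripper_force: 30.0
```

Run:
```python
from h import *
for i in range(1):
    s=observe(); print(s['position'],s['force'],s['ft_torque'],s['joints'])
```

```text
[ 0.4739262  -0.13049482  0.05154957] [-4.40751024 -0.07624745  7.11425095] [-0.03593548  0.96736501  0.02521432] [ 0.4978655   0.43531072 -0.43941668  2.02049124  0.26902377  0.74295134
 -1.59995424]
```

>>> drive_tool --pt "1 0.5 0.04 0.4 0" --pt "1 0.5 0.04 0 0" --pt "1 0.5 0.04 0 0" --pt "1 0.5 0.04 0 0" --pt "1 0 0 0 0" --pt "1 0 0 0 0" --pt "1 0 0 0 0"

```text
clock: 14.15
position: [0.4749, -0.1304, 0.0516]
ee_rot: [3.139, 0.12, -0.006]
force: [-7.8, -0.3, 5.2]
width: 0.391
gripper_force: 30.0
```

>>> drive_tool --pt "1 0.5 0.04 0.2 0" --pt "1 0.5 0.04 0 0" --pt "1 0.5 0.04 0 0" --pt "1 0 0 0 0" --pt "1 0 0 0 0" --pt "1 0 0 0 0" --pt "1 0 0 0 0" --pt "1 0 0 0 0" --pt "1 0 0 0 0"

```text
clock: 14.9
position: [0.4756, -0.1303, 0.0516]
ee_rot: [3.139, 0.12, -0.008]
force: [-10.1, -0.5, 6.9]
width: 0.388
gripper_force: 30.0
```

Run:
```python
from h import *
import pickle
s=observe(); print(s['position'],s['ee_rot'],s['force'],s['ft_torque'])
W=get_image('wrist');S=get_image('side');pickle.dump((W,S,s),open('v3.pkl','wb'))
c=lambda im,x,y,w,h: cv2.resize(np.clip(im['image'][y:y+h,x:x+w]*1.5,0,255).astype('uint8'),(400,600),interpolation=cv2.INTER_CUBIC)
o=np.hstack([c(W,260,180,120,180),c(S,390,190,80,120)])
cv2.imwrite('pics/v3.png',o[...,::-1])
```

```text
[ 0.47557499 -0.13033251  0.05159699] [ 3.13920054  0.12011838 -0.00828317] [-10.08367306  -0.50085473   6.92394803] [-0.16682125  2.03513928  0.0697618 ]
```

View pics/v3.png

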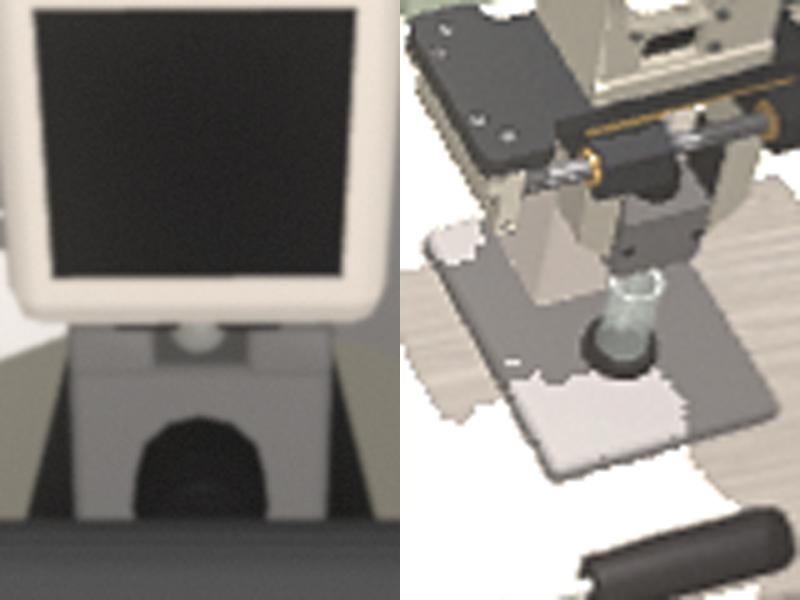

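The rib sits in the groove (rib at (198,335), groove 153–250), the shaft is in the vial, and the block is flush on the plate and lip. The push is steady at about 10 N, so I hand in.

```bash
python3 -c "
from cell import arm,observe
print(observe()['force']); print(arm.sign_off())"
```

```text
[-9.26194775  0.01735864  4.88919629]
the job is handed in; nothing more can be done
None
```

The job is handed in at about 15 s of robot time, with no verdict returned: the electrode is in the vial, its block on the lip with the groove over the rib, held and pushed onto the contact plate at about 9–10 N (wrist-force reading).

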